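Lift the scalded infuser ball with the tongs and hold it over the cup

TASK

The tea infuser ball in the green drying rack has just been scalded, so do not touch it with the gripper: pick up the bamboo tongs by their two arms, close their jaws on the ball, lift it out of its cradle and hold it still over the middle of the cup that stands upright, with the whole ball clear above the rim. Finish while holding it there with the tongs touching nothing but the gripper and the ball; do not let go or put anything down. Leave both cups, the teapot lid and the tray where they are.

Things in the scene. Friction and masses are not known exactly. Their poses are not given: they have to be found in the camera images.
- tongs: sprung bamboo tongs, 190 mm long, 95 g, lying flat across the two bars of the green rest, all 16 mm high. Body = the left (+y) arm with the hinge; origin on the hinge axis at the underside; x runs from the hinge along the middle line of the OPEN tongs to the jaws, z up. The arms are 4 mm strips, flat and upright on the outside from 25 to 108 mm from the hinge: squeeze them there
- tongs_arm: the right (-y) arm of the tongs, turning on the same hinge; origin on the hinge axis at the underside, axes equal to those of tongs when fully open; turns about +z as the tongs close, stop at 0.36 rad (0.21 rad: closed on the ball)
- tongs_grip (a point): best place to squeeze: on the open tongs' middle line, 80 mm from the hinge, at mid height; moves with the left arm. Outside width here 57 mm open (54 at 70, 59 at 90 mm from the hinge); a spring holds them open: about 5 N starts closing, 9 N reaches the ball. Squeezed to about 51 mm they can be carried with the jaws still about 60 mm apart; at 40 mm the arms are parallel, closed on the ball
- jaw_left (a point): middle of the inner face of the left jaw (flat plate 40 mm long, 16 mm high, 171 mm from the hinge), at mid height. Jaws are 76 mm apart when open and close about 2 mm per mm of squeeze at the grip
- jaw_right (a point): middle of the inner face of the right jaw, at mid height; the pinching point is midway between the two jaw points
- rest: fixed green tongs rest: base 150 x 100 mm, 8 mm high, and two cross bars 124 mm long with tops at 45 mm, 50 mm behind and 58 mm in front of its middle; origin under its middle, x along the tongs it carries; the tongs' grip point lies roughly above the middle, where there is nothing between base and arms
- rack: fixed green drying rack: base 130 x 240 mm, 10 mm high, with a round post 55 mm high (34 mm across at the top) in whose open 24 mm mouth the ball sits, at y = +55 mm, two low fins 22 mm high carrying the teapot lid at y = -60 mm, and six prongs 30 mm high along its edges; origin under its middle, y along its length
- ball: steel tea infuser ball, 45 g: sphere of 38 mm with a rim band 40 mm across and 10 mm high around its equator, a small spring clip standing on top up to 30 mm above the centre; origin at its centre, z up. It sits on the post with its centre about 70 mm above the table and its equator level
- cup: the upright white ceramic cup without handle, 76 mm across the rim (68 mm inside), 70 mm high; origin at the centre of its underside
- cup_rim (a point): centre of the upright cup's mouth, at rim height (70 mm above the table)
- cup_inv: bystander: an equal cup standing upside down to drain, 70 mm high; origin at the centre of its lower (mouth) end
- lid: bystander: white teapot lid 80 mm across with a knob, loose on the low fins of the rack, top of the knob 63 mm above the table; origin at its underside
- tray: bystander: fixed bamboo tray 120 x 300 mm, 35 mm high, with a divider, behind the rack; origin under its middle

How it is judged:
On the way, in this order (a step that is already met when the one before it is completed fails the run):
1. the tongs are held by the gripper, clear of their rest, the ball still in its cradle (contact force between the fingers and tongs above 1 N and contact force between tongs and rest below 0.05 N and height (world z) of tongs_grip above 0.065 m and contact force between tongs and ball below 0.05 N and contact force between ball and rack above 0.05 N), for 0.2 s.
2. the ball is pinched between both jaws and lifted out of its cradle (contact force between the fingers and tongs above 1 N and contact force between tongs_arm and ball above 0.5 N and contact force between tongs and ball above 1 N and distance between each of jaw_left, jaw_right and ball below 0.035 m and height (world z) of ball above 0.085 m and contact force between ball and rack below 0.05 N), for 0.3 s.
At the end, for the whole second after the job is handed in: held by the gripper, both tongs jaws press on the ball, which is still, its centre within 25 mm of the cup axis and over 92 mm high (rim 70 mm); ball and tongs touch nothing else; cups and lid upright within 20 mm of their starts (contact force between the fingers and tongs above 1 N and contact force between tongs_arm and ball above 0.5 N and contact force between tongs and ball above 1 N and distance between each of jaw_left, jaw_right and ball below 0.035 m and horizontal distance between ball and cup_rim below 0.025 m and height (world z) of ball above 0.092 m and linear speed of ball below 0.03 m/s and contact force between each of the arm, the fingers and ball below 0.05 N and contact force between each of ball, tongs and cup below 0.05 N and contact force between each of ball, tongs and cup_inv below 0.05 N and contact force between each of ball, tongs and rack below 0.05 N and contact force between each of ball, tongs and lid below 0.05 N and contact force between each of ball, tongs and rest below 0.05 N and contact force between each of ball, tongs and tray below 0.05 N and distance of each of cup, cup_inv, lid from where it was at the start of the episode below 0.02 m and angle between each of cup, cup_inv, lid's own z axis and vertical below 0.15 rad); the arm keeps its last pose, push and grip.
It fails at once if the gripper or arm touches the ball (contact force between any of the fingers, the arm and ball above 0.3 N).
It fails at once if a cup or the lid is pushed more than 20 mm away (distance of any of cup, cup_inv, lid from where it was at the start of the episode above 0.02 m).
It fails at once if the arm, ball or tongs strike the tray (contact force between any of the arm, the fingers, ball, tongs and tray above 2 N).
It also fails if it takes over 42 s, if anything falls off the work surface, if the arm or the gripper's body presses on something with over 40 N, if the wrist force passes 120 N, or if a joint passes its speed limit or range.

ROBOT

A 6-joint arm with a two-finger parallel gripper is mounted at the origin on the work surface. World frame = base frame: x ahead of the robot, y to its left, z up, the work surface at z = 0. Lengths are in m, angles in rad, forces in N, time in s.
With the tool pointing down it reaches from about 0.375 to 0.975 m from the base axis. Payload 3.8 kg.
Tool frame: the origin (TCP) lies at the very end of the fingers, on their centre line; the grasp point (between the pads) lies bot.hold_point_z behind it (bot.hold_point_z is the distance from the TCP to the grasp point, in m); z points along the fingers, y is the line along which they close (so a half turn about z gives the same grasp; the last joint's range is limited). The gripper opens to 85 mm and grips with 20 to 120 N. Pads are 22 mm wide; open, the fingers measure 114 mm over their backs; the gripper's body (76 mm by 85 mm) begins 54 mm behind the grasp point. The pads swing forward as they close: fully open they stand 13 mm farther back than shut.
Start: joints at [1.102, 0.264, 1.604, -0, 1.274, -0.037], TCP at [0.282, 0.613, 0.231] pointing down, gripper open.
Joint ranges: [-2.63, 2.63], [-0.94, 2.18], [0.31, 2.57], [-1.31, 4.45], [0, 2.66], [-2.55, 2.55]. Speed limits (rad/s): [2.57, 2.57, 3.14, 3.14, 3.14, 3.14].

INTERFACE

Orientations are given as a rotation vector (axis times angle).
In Python, from workcell import bot, imaging, order gives the robot as it stands (bot), with the cameras (imaging) and the job (order).
- The arm moves only by the tool jog_arm, called as a command line: name --argument value ..., lists and objects as JSON in quotes. Schema: {"type":"object","properties":{"increments":{"type":"object","properties":{"sx":{"type":"array","items":{"type":"number"},"minItems":1,"maxItems":5},"sy":{"type":"array","items":{"type":"number"},"minItems":1,"maxItems":5},"sz":{"type":"array","items":{"type":"number"},"minItems":1,"maxItems":5},"twist":{"type":"array","items":{"type":"number"},"minItems":1,"maxItems":5}},"additionalProperties":false,"required":["sx","sy","sz","twist"]},"jaw":{"type":"number"},"grip_force":{"type":"number"},"only":{"type":"string"},"quiet":{"type":"boolean"},"lines":{"type":"string"}},"required":["increments"],"additionalProperties":false}. increments is an object with one list for each field, all of the same length, 1 to 5, a row being the entries at one place: sx, sy, sz (the shift in m), twist (a turn about the tool's z in rad); each row shifts and turns the commanded pose from where the row before left it, along the tool's axes as they then stand; what a row does not reach is not made up. A row lasts 1/8 s, in which the tool goes at most 0.0625 m and 0.188 rad, less where a joint would pass 70% of its speed; a pose out of reach is approached as far as the arm can. jaw is the opening from 0.0 (shut) to 1.0 (fully open), set as the call begins (left out keeps the last). The fingers move at their own pace and stop on an object; grip_force is the grip in N (left out, the last holds). Time passes only in rows, so rows that do not move let the fingers close. The tool returns the time, the measured TCP pose, the force, the opening and the grip force at its end. only (a regular expression) keeps the lines of the reply that match it, lines (a string "A,B") keeps lines A to B, and quiet returns only ok. Input that does not fit is refused with a message, and nothing moves.
- bot.read_state(): the state, without advancing time (a new reading comes with each control period).
- imaging.read_camera(name): name is "scene" or "top" or "wrist"; returns the picture (400x640x3 uint8, red, green, blue); there is no depth.
- imaging.camera_info(name): a dict with "intrinsics" (3x3 intrinsics, pixels), "extrinsics" (4x4, takes a point from camera to world coordinates). Camera axes: x right, y down, z forward; pixel columns grow to the right and rows downward; lengths in m; the calibration is good to about 2 mm. A picture is of the moment at which its call begins: read the wrist's pose just before it. camera_info takes no time and is no camera call; for the wrist camera it gives the pose at the moment of the call.
- order.finish_job(): hands the job in; it is judged then, once.
The state is a dict: "time": time; "q": joint angles; "joint_vel": joint speeds; "joint_torque": joint torques, N m; "tool_pos": TCP position; "tcp_rot": TCP orientation; "wrist_force": force on the tool from outside, world axes, zero at the start; "torque": the same for the moment, N m; "width": opening from 0.0 (shut) to 1.0 (fully open); "grip_force": force on a finger pad.
Only numpy, scipy, OpenCV 4.12 (cv2) and the standard library are available. Lean on these libraries where they do the work, as an engineer would, in place of code of your own. Each camera call takes 0.05 s, during which the arm holds its last target. There are 200 camera calls.

## Working session

There is one attempt and no reset: what is moved stays moved. The work goes in short steps, Python scripts to look and compute and a tool call to move; the robot and the scene stay as the last step left them, time stands still between calls to the robot, and variables do not carry over. Pictures are saved under pics/ and viewed, at most 10 in all, crops included, and the job is handed in when it is done.

```bash
ls; mkdir -p pics; python3 - <<'E'
from workcell import bot, imaging, order
import cv2,numpy as np
for n in ("top","scene"):
    im=imaging.read_camera(n); cv2.imwrite(f"pics/{n}0.png",im[:,:,::-1]); i=imaging.camera_info(n); print(n,np.round(i["intrinsics"],1).tolist(),np.round(i["extrinsics"],4).tolist())
s=bot.read_state(); print(s["tool_pos"],s["tcp_rot"],s["width"],s["time"],bot.hold_point_z)
E
```

```text
pics
workcell.py
top [[368.7, 0.0, 315.3], [0.0, 368.7, 198.7], [0.0, 0.0, 1.0]] [[0.0129, -0.983, 0.1834, 0.468], [-0.9996, -0.0169, -0.0206, 0.0509], [0.0234, -0.1831, -0.9828, 0.8213], [0.0, 0.0, 0.0, 1.0]]
scene [[364.1, 0.0, 322.9], [0.0, 364.1, 199.1], [0.0, 0.0, 1.0]] [[-0.3993, 0.6089, -0.6854, 1.2172], [0.9167, 0.2509, -0.3111, 0.3209], [-0.0175, -0.7525, -0.6583, 0.643], [0.0, 0.0, 0.0, 1.0]]
[0.28219304 0.61246806 0.23010261] [-6.72881446e-01 -3.06818948e+00  3.01435892e-03] 1.002485954012412 0.1 0.0187
```

View pics/top0.png

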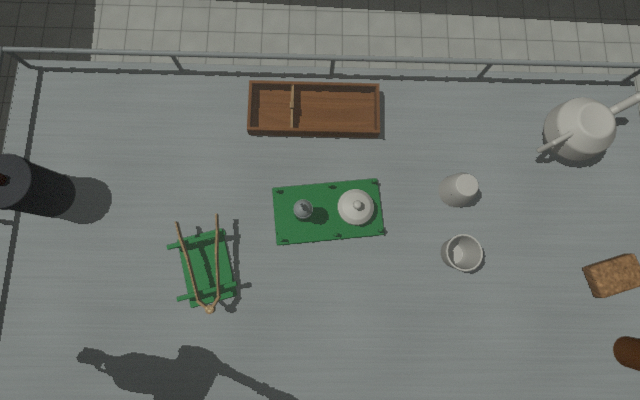

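View pics/scene0.png

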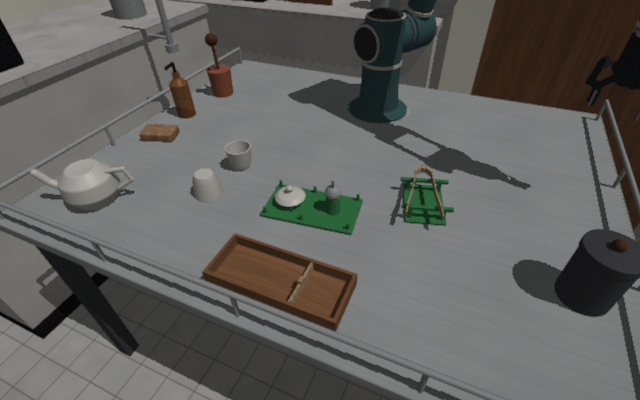

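The top view shows the tongs with the hinge at about (210,308) and jaw tips at (179,224) and (217,216). The ball is at (303,208), the lid at (356,207), the upright cup at (463,253), the inverted cup at (460,190) and the tray at the top. I'll enlarge it next.

```bash
python3 - <<'E'
import cv2,numpy as np
im=cv2.imread("pics/top0.png")
a=cv2.resize(im[195:325,155:325],None,fx=4.6,fy=4.6,interpolation=cv2.INTER_CUBIC)
cv2.imwrite("pics/cropA.png",a)
b=cv2.resize(im[165:285,430:500],None,fx=5,fy=5,interpolation=cv2.INTER_CUBIC)
cv2.imwrite("pics/cropB.png",b)
E
```

```text
(no output)
```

View pics/cropA.png

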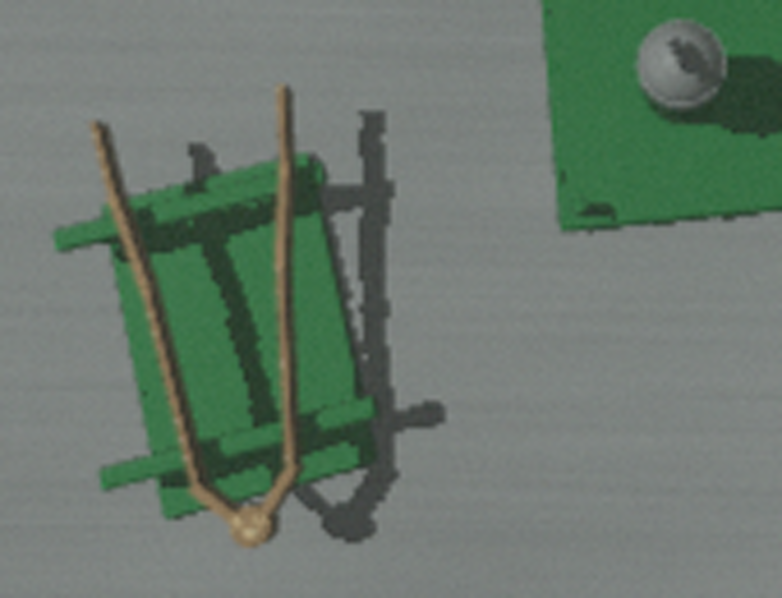

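View pics/cropB.png

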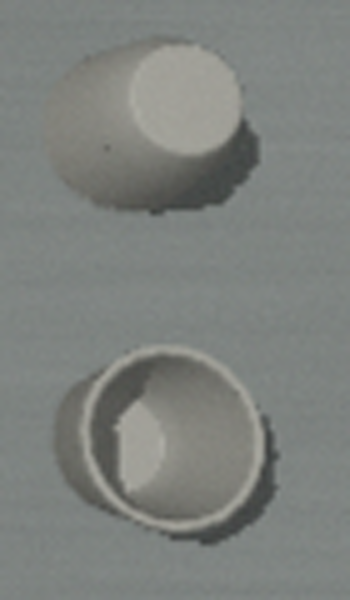

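```bash
cat > h.py <<'E'
from workcell import bot, imaging, order
import numpy as np
from scipy.spatial.transform import Rotation as R
def px(name,u,v,z):
    i=imaging.camera_info(name);K=i["intrinsics"];T=np.array(i["extrinsics"])
    d=T[:3,:3]@np.linalg.solve(K,[u,v,1]);o=T[:3,3]
    return o+d*(z-o[2])/d[2]
def tool(goal_tcp,yaw_dir=None):
    "tool-frame delta to the goal; yaw_dir = wanted world heading of tool x"
    s=bot.read_state();M=R.from_rotvec(s["tcp_rot"]).as_matrix()
    out=M.T@(np.array(goal_tcp)-s["tool_pos"]);t=None
    if yaw_dir is not None:
        a=M.T@np.array([np.cos(yaw_dir),np.sin(yaw_dir),0]);t=np.arctan2(a[1],a[0])
    return np.round(out,4),t
E
python3 - <<'E'
from h import *
A=lambda x,y,z:px("top",155+(x+.5)/4.6-.5,195+(y+.5)/4.6-.5,z)
B=lambda x,y,z:px("top",430+(x+.5)/5-.5,165+(y+.5)/5-.5,z)
h=A(251,524,.061);l=A(97,124,.061);r=A(284,88,.061)
m=(l+r)/2;d=m-h
print("hinge",h,"tips",l,r,"len",np.linalg.norm(d),"gap",np.linalg.norm(l-r),"yaw",np.arctan2(d[1],d[0]))
u=d/np.linalg.norm(d);print("grip",h+.08*u, "arm lens",np.linalg.norm(l-h),np.linalg.norm(r-h))
print("ball",A(681,65,.07)," width",np.linalg.norm(A(637,65,.07)-A(726,65,.07)))
print("rack corners",A(562,230,.01))
c=B(174,438,.07);print("cup",c,"width",np.linalg.norm(B(82,438,.07)-B(265,438,.07)))
print("cupinv top",B(186,100,.07))
# tray, rest bar ends (top .045), rack corners in full px
for n,u_,v_,z in [("trayfrontL",248,136,.035),("trayfrontR",380,136,.035),("rackFR",384,236,.01),("rackBL",273,187,.01),("lid",357,205,.06)]: print(n,px("top",u_,v_,z))
for p in [(60,240),(315,168),(105,478),(372,408)]: print("bar",A(*p,.043))
s=bot.read_state();M=R.from_rotvec(s["tcp_rot"]).as_matrix();print(M.round(3));
i=imaging.camera_info("wrist");print(np.round(M.T@(i["extrinsics"][:3,3]-s["tool_pos"]),3),np.round(M.T@i["extrinsics"][:3,:3],2).tolist())
E
```

```text
hinge [0.38566821 0.24170988 0.061     ] tips [0.55715042 0.3213569  0.061     ] [0.57473069 0.23929117 0.061     ] len 0.1843615195989667 gap 0.0839276521983303 yaw 0.21101040770140797
grip [0.4638938  0.25846572 0.061     ] arm lens 0.1890761643889504 0.18907794498408562
ball [0.58673725 0.06089446 0.07      ]  width 0.03986211558807212
rack corners [0.51604938 0.11661074 0.01      ]
cup [ 0.50257187 -0.27024703  0.07      ] width 0.07531737643156476
cupinv top [ 0.64399166 -0.28410099  0.07      ]
trayfrontL [0.75446407 0.18635534 0.035     ]
trayfrontR [ 0.76082053 -0.1094471   0.035     ]
rackFR [ 0.5383071  -0.11891156  0.01      ]
rackBL [0.64452773 0.12919889 0.01      ]
lid [ 0.59815439 -0.05287814  0.06      ]
bar [0.50637381 0.34002708 0.043     ]
bar [0.54062973 0.22740228 0.043     ]
bar [0.40258284 0.31145834 0.043     ]
bar [0.43406123 0.19589441 0.043     ]
[[-0.908  0.418 -0.001]
 [ 0.418  0.908 -0.002]
 [ 0.    -0.002 -1.   ]]
[ 0.067 -0.001 -0.142] [[-0.0, -0.97, -0.26], [1.0, -0.0, -0.0], [0.0, -0.26, 0.97]]
```

```bash
python3 -c "
from h import *
print(tool([.4639,.2585,.14],.211+np.pi))"
```

```text
(array([-0.3132, -0.2453,  0.0906]), np.float64(-0.6427811901595676))
```

jog_arm --increments '{"sx":[-0.04,-0.04,-0.04,-0.04,-0.04],"sy":[-0.03,-0.03,-0.03,-0.03,-0.03],"sz":[0.01,0.01,0.01,0.01,0.01],"twist":[0,0,0,0,0]}' --jaw 1.0 --grip_force 20

```text
time: 0.72
tool_pos: [0.4016, 0.3914, 0.1805]
tcp_rot: [-0.673, -3.068, 0.001]
wrist_force: [0.5, 0.5, -0.5]
width: 0.998
grip_force: 0.0
```

jog_arm --increments '{"sx":[-0.04,-0.04,-0.033,0,0],"sy":[-0.03,-0.03,-0.035,0,0],"sz":[0.01,0.01,0.02,0,0],"twist":[0,0,0,-0.16,-0.16]}'

```text
time: 1.35
tool_pos: [0.4639, 0.2582, 0.1403]
tcp_rot: [-0.17, -3.135, 0.001]
wrist_force: [0.1, 0.8, 0.3]
width: 0.999
grip_force: 0.0
```

jog_arm --increments '{"sx":[0,0,0,0],"sy":[0,0,0,0],"sz":[0,0,0,0],"twist":[-0.16,-0.163,0,0]}'

```text
time: 1.85
tool_pos: [0.464, 0.2594, 0.141]
tcp_rot: [0.327, -3.124, 0.0]
wrist_force: [-0.6, -0.2, -0.4]
width: 1.004
grip_force: 0.0
```

```bash
python3 - <<'E'
from h import *
import cv2
print(tool([.4639,.2585,.031],.211+np.pi))
im=imaging.read_camera("wrist");cv2.imwrite("pics/w1.png",im[:,:,::-1])
E
```

```text
(array([ 0.0002, -0.0009,  0.11  ]), np.float64(-0.002410746616301663))
```

View pics/w1.png

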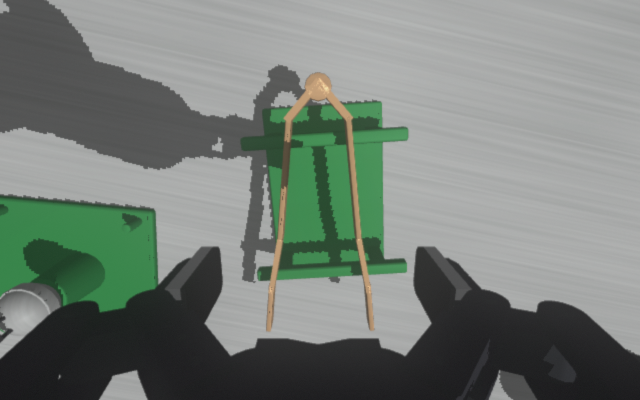

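The wrist view shows the tongs centred and aligned between the fingers, with the hinge at (318,85) and the tips at (269,328) and (372,328). I'll check this against the top camera.

```bash
python3 - <<'E'
from h import *
h=px("wrist",318,85,.061);l=px("wrist",372,328,.061);r=px("wrist",269,328,.061)
d=(l+r)/2-h;u=d/np.linalg.norm(d)
print(h,l,r,np.linalg.norm(d),np.linalg.norm(l-r),np.arctan2(d[1],d[0]),h+.08*u)
E
```

```text
[0.382439   0.24229243 0.061     ] [0.55453878 0.32324929 0.061     ] [0.57172022 0.24212023 0.061     ] 0.18515019802410848 0.08292844273994113 0.21992843783354807 [0.46051205 0.25974521 0.061     ]
```

jog_arm --increments '{"sx":[0,0,0,0,0],"sy":[0,0,0,0,0],"sz":[0.03,0.03,0.025,0.015,0.01],"twist":[0,0,0,0,0]}'

```text
time: 2.52
tool_pos: [0.4642, 0.2595, 0.0306]
tcp_rot: [0.33, -3.124, 0.0]
wrist_force: [-0.3, 0.5, 0.4]
width: 1.002
grip_force: 0.0
```

jog_arm --increments '{"sx":[0,0],"sy":[0,0],"sz":[0,0],"twist":[0,0]}'

```text
time: 2.78
tool_pos: [0.465, 0.2599, 0.0322]
tcp_rot: [-0.331, 3.123, 0.001]
wrist_force: [-0.7, 0.2, 0.4]
width: 1.001
grip_force: 0.0
```

jog_arm --increments '{"sx":[0,0,0,0,0],"sy":[0,0,0,0,0],"sz":[0,0,0,0,0],"twist":[0,0,0,0,0]}' --jaw 0.60 --grip_force 40

```text
time: 3.4
tool_pos: [0.4656, 0.2603, 0.033]
tcp_rot: [-0.331, 3.121, 0.002]
wrist_force: [-0.0, -0.5, 6.0]
width: 0.601
grip_force: 7.2
```

jog_arm --increments '{"sx":[0,0,0],"sy":[0,0,0],"sz":[0,0,0],"twist":[0,0,0]}'

```text
time: 3.78
tool_pos: [0.4656, 0.2602, 0.033]
tcp_rot: [-0.331, 3.121, 0.002]
wrist_force: [-0.5, 0.1, 5.5]
width: 0.598
grip_force: 7.2
```

jog_arm --increments '{"sx":[0,0,0,0,0],"sy":[0,0,0,0,0],"sz":[-0.01,-0.015,-0.02,-0.02,-0.015],"twist":[0,0,0,0,0]}'

```text
time: 4.4
tool_pos: [0.4647, 0.2598, 0.1131]
tcp_rot: [-0.331, 3.123, 0.001]
wrist_force: [0.0, -0.2, -1.2]
width: 0.597
grip_force: 5.4
```

jog_arm --increments '{"sx":[0,0,0],"sy":[0,0,0],"sz":[0,0,0],"twist":[0,0,0]}'

```text
time: 4.78
tool_pos: [0.4634, 0.2591, 0.1102]
tcp_rot: [0.331, -3.122, 0.001]
wrist_force: [0.2, -0.5, -1.1]
width: 0.603
grip_force: 5.4
```

```bash
python3 - <<'E'
from h import *
import cv2
im=imaging.read_camera("wrist");cv2.imwrite("pics/w2.png",im[:,:,::-1])
s=bot.read_state();print(s["tool_pos"],s["wrist_force"])
E
```

```text
[0.46348428 0.25916317 0.11023078] [ 0.20349732  0.76428578 -1.93733869]
```

View pics/w2.png

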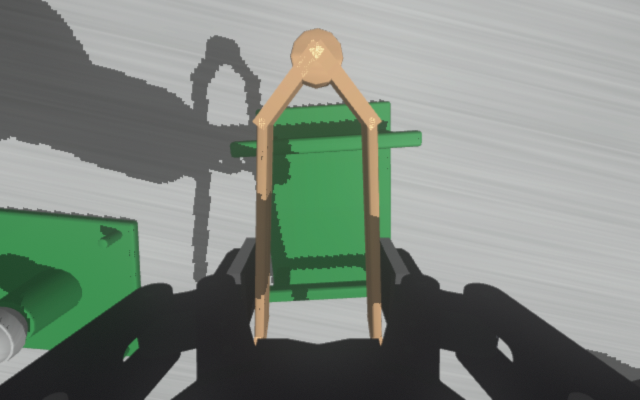

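The tongs are held and clear of the rest; the measured weight of about 1 N matches. The hinge is at (317,57) and the jaw tips are at (261,340) and (376,340). Next is the pre-grasp pose short of the ball.

```bash
python3 -c "
from h import *
print(tool([.441,.061,.075],np.pi))"
```

```text
(array([ 0.0635, -0.189 ,  0.0355]), np.float64(0.21120380083081117))
```

jog_arm --increments '{"sx":[0.004,0.008,0.01,0.01,0.01],"sy":[-0.012,-0.024,-0.03,-0.03,-0.03],"sz":[0,0,0,0,0],"twist":[0,0,0,0,0]}'

```text
time: 5.45
tool_pos: [0.4489, 0.1259, 0.1109]
tcp_rot: [0.331, -3.123, 0.001]
wrist_force: [1.5, 0.6, -1.7]
width: 0.606
grip_force: 5.4
```

jog_arm --increments '{"sx":[0.01,0.0075,0.004,0,0],"sy":[-0.03,-0.022,-0.011,0,0],"sz":[0,0.005,0.01,0.01,0.0105],"twist":[0,0,0,0.05,0.06]}'

```text
time: 6.08
tool_pos: [0.4413, 0.0611, 0.0749]
tcp_rot: [0.155, -3.137, -0.0]
wrist_force: [0.6, 0.0, -0.0]
width: 0.598
grip_force: 5.4
```

jog_arm --increments '{"sx":[0,0,0,0,0],"sy":[0,0,0,0,0],"sz":[0,0,0,0,0],"twist":[0.06,0.041,0,0,0]}'

```text
time: 6.7
tool_pos: [0.4417, 0.0614, 0.0757]
tcp_rot: [0.001, -3.141, -0.0]
wrist_force: [0.1, 0.3, -1.8]
width: 0.603
grip_force: 5.4
```

```bash
python3 - <<'E'
from h import *
import cv2
s=bot.read_state();print(s["tool_pos"],s["tcp_rot"],tool([.441,.061,.0495],np.pi))
a=imaging.read_camera("scene");b=imaging.read_camera("top");w=imaging.read_camera("wrist")
for n,i in zip(("s3","t3","w3"),(a,b,w)): cv2.imwrite(f"pics/{n}.png",i[:,:,::-1])
c=[cv2.resize(a[150:240,285:435],(780,468),interpolation=cv2.INTER_CUBIC)[:,:,::-1]]
cv2.imwrite("pics/s3c.png",c[0])
E
```

```text
[0.44168866 0.06144337 0.07567481] [ 1.01315097e-03 -3.14146290e+00 -1.01734011e-05] (array([ 0.0007, -0.0004,  0.0262]), np.float64(0.0006450181440554229))
```

View pics/s3c.png

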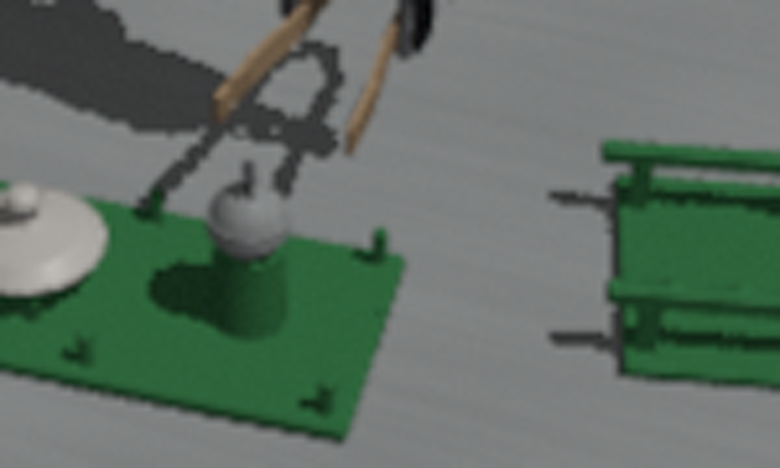

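The scene crop shows the jaw tips at about (219,108) and (350,142), in line with the ball at (248,219) and higher than it. I'll check them against the predicted projection.

```bash
python3 - <<'E'
from h import *
i=imaging.camera_info("scene");K=i["intrinsics"];T=np.linalg.inv(i["extrinsics"])
def pr(p):
    c=T[:3,:3]@p+T[:3,3];q=K@c/c[2];return np.round([(q[0]+.5-285)*5.2-.5,(q[1]+.5-150)*5.2-.5],1)
for z in (.088,.096,.104):print("R",pr(np.array([.5515,.061-.032,z])),"L",pr(np.array([.5515,.061+.032,z])))
print("ball",pr(np.array([.587,.061,.07])),"clip top",pr(np.array([.587,.061,.1])))
S=lambda x,y,z:px("scene",285+(x+.5)/5.2-.5,150+(y+.5)/5.2-.5,z)
for z in(.09,.096,.102):print(z,S(219,108,z),S(350,142,z))
print(S(248,219,.07))
E
```

```text
R [215.6 131.2] L [340.4 162.5]
R [215.4 117.9] L [341. 149.]
R [215.2 104.5] L [341.5 135.5]
ball [248.9 219.9] clip top [248.9 169.9]
0.09 [0.53616607 0.02426586 0.09      ] [0.53746423 0.09257809 0.09      ]
0.096 [0.54355446 0.02748453 0.096     ] [0.54483854 0.09505561 0.096     ]
0.102 [0.55094285 0.0307032  0.102     ] [0.55221285 0.09753313 0.102     ]
[0.58654881 0.06033669 0.07      ]
```

```bash
python3 - <<'E'
import cv2,numpy as np
a=cv2.imread("pics/t3.png")[190:280,260:350];w=cv2.imread("pics/w3.png")[40:400,180:460]
a=cv2.resize(a,(450,450),interpolation=cv2.INTER_CUBIC);w=cv2.resize(w,(350,450))
cv2.imwrite("pics/tw3.png",np.hstack([a,w]))
E
```

```text
(no output)
```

View pics/tw3.png

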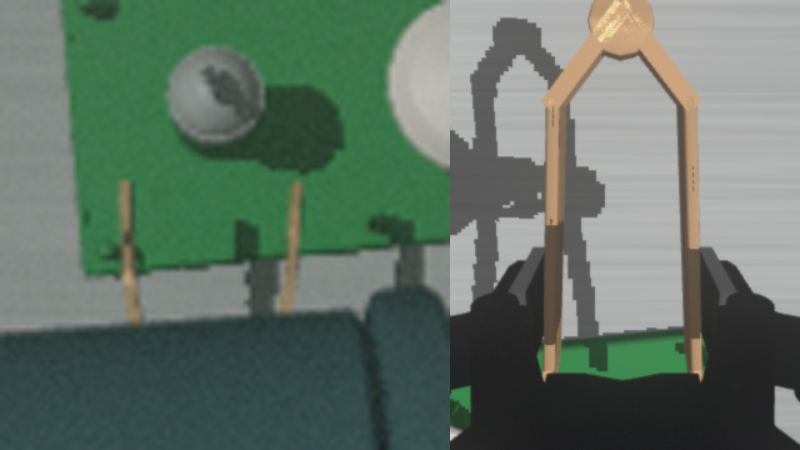

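The top view shows the jaw tips at crop (125,182) and (297,182), straddling the ball at (216,94). I'll triangulate the tips from the top and scene views.

```bash
python3 - <<'E'
from h import *
import cv2
P=[]
for n in("top","scene"):
    i=imaging.camera_info(n);P.append(i["intrinsics"]@np.linalg.inv(i["extrinsics"])[:3])
t=lambda x,y:np.array([260+(x+.5)/5-.5,190+(y+.5)/5-.5])
s=lambda x,y:np.array([285+(x+.5)/5.2-.5,150+(y+.5)/5.2-.5])
for a,b in((t(297,182),s(217,95)),(t(125,182),s(350,131)),(t(216,94),s(248,219))):
    X=cv2.triangulatePoints(P[0],P[1],a,b)[:,0];print(X[:3]/X[3])
for z in (.1,.11):print(z,px("top",*t(297,182),z),px("top",*t(125,182),z))
for z in (.1,.105,.11):print("hinge wrist",px("wrist",180+622*0,0,z) if 0 else px("wrist",180+(621-450)*.8,40+22*.8,z),"tips",px("wrist",180+(545-450)*.8,40+377*.8,z),px("wrist",180+(700-450)*.8,40+377*.8,z))
E
```

```text
[0.54744601 0.02808442 0.10657223]
[0.54668139 0.09518148 0.10384405]
[0.58732758 0.06062377 0.07069891]
0.1 [0.54822344 0.02775221 0.1       ] [0.54718033 0.09519511 0.1       ]
0.11 [0.54711125 0.0280733  0.11      ] [0.54608261 0.09458116 0.11      ]
hinge wrist [0.35721504 0.06077811 0.1       ] tips [0.47131067 0.03434978 0.1       ] [0.4713086  0.08810321 0.1       ]
hinge wrist [0.35795306 0.06079004 0.105     ] tips [0.46722532 0.03547897 0.105     ] [0.46722334 0.08695998 0.105     ]
hinge wrist [0.35869109 0.06080198 0.11      ] tips [0.46313998 0.03660815 0.11      ] [0.46313808 0.08581675 0.11      ]
```

jog_arm --increments '{"sx":[0,0,0,0,0],"sy":[0,-0.001,0,0,0],"sz":[0.01,0.011,0.005,0,0],"twist":[0,0,0,0,0]}'

```text
time: 7.48
tool_pos: [0.4419, 0.0604, 0.0498]
tcp_rot: [-0.0, 3.141, 0.0]
wrist_force: [0.9, 0.2, -1.0]
width: 0.602
grip_force: 5.4
```

```bash
python3 -c "
from h import *
print(tool([.5015,.0605,.0495],np.pi))"
```

```text
(array([-0.0596,  0.0001,  0.0003]), np.float64(0.0001512862343273646))
```

jog_arm --increments '{"sx":[-0.01,-0.015,-0.015,-0.012,-0.0075],"sy":[0,0,0,0,0],"sz":[0,0,0,0,0],"twist":[0,0,0,0,0]}'

```text
time: 8.1
tool_pos: [0.5024, 0.0604, 0.0498]
tcp_rot: [-0.0, 3.141, -0.0]
wrist_force: [-0.6, -0.1, -0.9]
width: 0.597
grip_force: 5.4
```

jog_arm --increments '{"sx":[0,0,0],"sy":[0,0,0],"sz":[0,0,0],"twist":[0,0,0]}'

```text
time: 8.48
tool_pos: [0.5007, 0.0604, 0.0496]
tcp_rot: [0.0, -3.141, 0.0]
wrist_force: [-0.1, -0.2, -0.7]
width: 0.606
grip_force: 5.4
```

```bash
python3 - <<'E'
from h import *
import cv2
a=imaging.read_camera("top")[190:280,260:350];b=imaging.read_camera("scene")[150:240,285:375]
cv2.imwrite("pics/ts4.png",cv2.resize(np.hstack([a,b]),(800,400),interpolation=cv2.INTER_CUBIC)[:,:,::-1])
E
```

```text
(no output)
```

View pics/ts4.png

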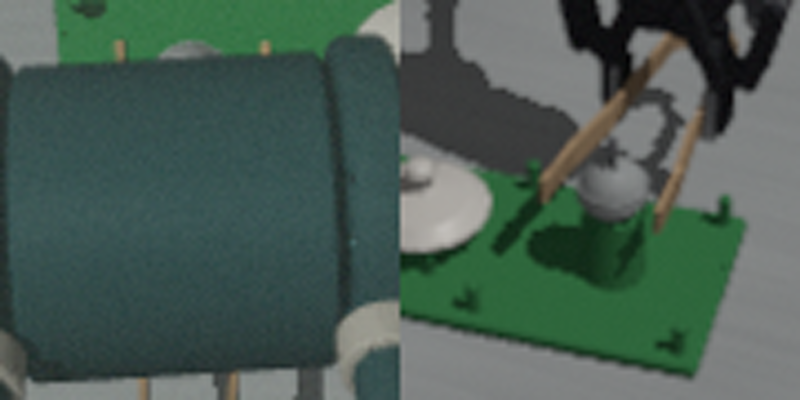

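The jaws straddle the ball at its mid height. Closing now.

jog_arm --increments '{"sx":[0,0,0,0],"sy":[0,0,0,0],"sz":[0,0,0,0],"twist":[0,0,0,0]}' --jaw 0.50 --grip_force 40

```text
time: 9.07
tool_pos: [0.5013, 0.0604, 0.0498]
tcp_rot: [-0.0, 3.142, -0.0]
wrist_force: [0.3, -0.3, -0.5]
width: 0.501
grip_force: 6.9
```

jog_arm --increments '{"sx":[0,0,0,0,0],"sy":[0,0,0,0,0],"sz":[0,0,0,0,0],"twist":[0,0,0,0,0]}' --jaw 0.40 --grip_force 40

```text
time: 9.7
tool_pos: [0.5013, 0.0605, 0.0498]
tcp_rot: [-0.0, 3.141, 0.0]
wrist_force: [-0.8, -0.1, 0.6]
width: 0.457
grip_force: 41.2
```

jog_arm --increments '{"sx":[0,0,0,0,0],"sy":[0,0,0,0,0],"sz":[-0.005,-0.01,-0.015,-0.015,-0.015],"twist":[0,0,0,0,0]}'

```text
time: 10.32
tool_pos: [0.5016, 0.0605, 0.1114]
tcp_rot: [-0.0, 3.14, 0.0]
wrist_force: [-0.2, 1.0, -0.9]
width: 0.457
grip_force: 41.1
```

jog_arm --increments '{"sx":[0,0,0,0,0],"sy":[0,0,0,0,0],"sz":[-0.012,0,0,0,0],"twist":[0,0,0,0,0]}'

```text
time: 10.95
tool_pos: [0.5008, 0.0604, 0.1211]
tcp_rot: [0.0, -3.14, 0.0]
wrist_force: [-0.5, -0.0, -0.7]
width: 0.459
grip_force: 41.1
```

```bash
python3 - <<'E'
from h import *
import cv2
cv2.imwrite("pics/s5.png",cv2.resize(imaging.read_camera("scene")[120:240,265:425],(640,480),interpolation=cv2.INTER_CUBIC)[:,:,::-1])
y=np.arctan2(-.27,.5026);u=np.array([np.cos(y),np.sin(y)])
print(y,tool([*(np.array([.5026,-.2702])-.0855*u),.125],y+np.pi))
E
```

```text
-0.4929679368093726 (array([ 0.0737, -0.2901, -0.0037]), np.float64(0.4931298967343332))
```

View pics/s5.png

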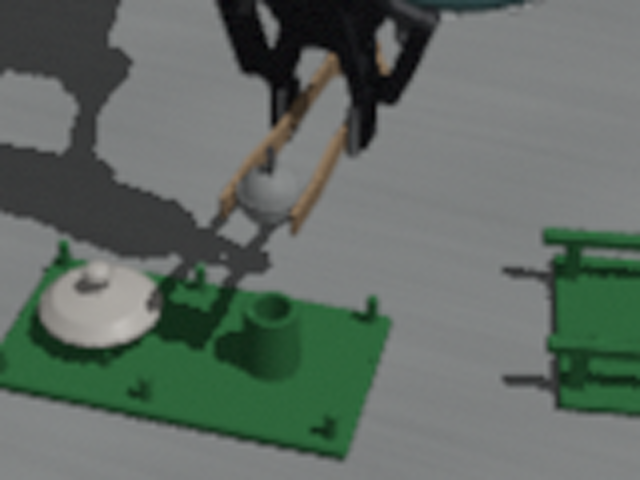

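The ball is lifted, clamped between both jaws at (267,193), and the cradle is empty. Carrying it to the cup.

jog_arm --increments '{"sx":[0.003,0.005,0.007,0.007,0.007],"sy":[-0.01,-0.02,-0.028,-0.028,-0.028],"sz":[-0.004,0,0,0,0],"twist":[0,0,0,0,0]}'

```text
time: 11.62
tool_pos: [0.4719, -0.055, 0.1261]
tcp_rot: [-0.0, 3.141, -0.001]
wrist_force: [1.6, 0.2, -1.2]
width: 0.454
grip_force: 41.1
```

jog_arm --increments '{"sx":[0.007,0.007,0.007,0.007,0.007],"sy":[-0.028,-0.028,-0.028,-0.028,-0.028],"sz":[0,0,0,0,0],"twist":[0,0,0,0,0]}'

```text
time: 12.25
tool_pos: [0.4367, -0.195, 0.1261]
tcp_rot: [0.0, 3.141, -0.001]
wrist_force: [-0.2, -0.1, -2.0]
width: 0.454
grip_force: 41.1
```

jog_arm --increments '{"sx":[0.005,0.003,0.001,0,0],"sy":[-0.02,-0.012,-0.004,0,0],"sz":[0,0,0,0,0],"twist":[0,0,0,0.03,0.06]}'

```text
time: 12.88
tool_pos: [0.4284, -0.2289, 0.1257]
tcp_rot: [-0.145, -3.138, -0.001]
wrist_force: [-0.3, -0.1, -1.4]
width: 0.458
grip_force: 41.1
```

jog_arm --increments '{"sx":[0,0,0,0,0],"sy":[0,0,0,0,0],"sz":[0,0,0,0,0],"twist":[0.09,0.09,0.09,0.08,0.04]}'

```text
time: 13.5
tool_pos: [0.4285, -0.2287, 0.1257]
tcp_rot: [-0.749, -3.051, -0.001]
wrist_force: [0.2, 0.1, -1.6]
width: 0.456
grip_force: 41.1
```

jog_arm --increments '{"sx":[0,0,0,0],"sy":[0,0,0,0],"sz":[0,0,0,0],"twist":[0.013,0,0,0]}'

```text
time: 14.0
tool_pos: [0.4283, -0.2295, 0.1258]
tcp_rot: [-0.766, -3.047, -0.0]
wrist_force: [-0.1, 0.6, -2.0]
width: 0.458
grip_force: 41.1
```

```bash
python3 - <<'E'
from h import *
import cv2
s=bot.read_state();M=R.from_rotvec(s["tcp_rot"]).as_matrix()
b=s["tool_pos"]-.0855*M[:,0]+[0,0,.0205];print(s["tool_pos"],"ball est",b,"cup .5026 -.2702")
for n in("scene","top"):
    i=imaging.camera_info(n);T=np.linalg.inv(i["extrinsics"])
    for p in(b,b+[0,0,.03]):
        c=T[:3,:3]@p+T[:3,3];q=i["intrinsics"]@c/c[2];print(n,q[:2].round(1))
    im=imaging.read_camera(n);cv2.imwrite(f"pics/{n}6.png",im[:,:,::-1])
E
```

```text
[ 0.42832392 -0.22953682  0.12577895] ball est [ 0.503656   -0.26997601  0.14627571] cup .5026 -.2702
scene [232.6 123.1]
scene [230.5 113.1]
top [481.7 249.9]
top [489.7 249.1]
```

```bash
python3 - <<'E'
import cv2,numpy as np
a=cv2.imread("pics/scene6.png").astype(int);o=cv2.imread("pics/scene0.png").astype(int)
for v in range(106,142,1):
    r=""
    for u in range(208,262):
        d=abs(a[v,u]-o[v,u]).max();s=a[v,u,2]-a[v,u,0]
        r+="." if d<14 else("w" if s>25 else "#" if a[v,u].max()<60 else "o")
    print(v,r)
E
```

```text
106 ...........................oo####o####o#o#############
107 ..........................o##########o################
108 .....................ooooo############################
109 ................ooooo#################################
110 .............oooo##o##################################
111 ...........oo#########################################
112 ..........o#########################oo#oooo####o######
113 .........o######################oooowwooo#########o###
114 ........oo###################ooowwwwwwwooo#o##########
115 .........oo###############ooowwwwwwwwwwwo#############
116 .........o##############ooowwwwwwwwwwwwwoo##oo########
117 .......oo####ooo#######oo..owwwwwwwwwwwwoooooow#######
118 .....oo####oo..oo#ooooo......owwwwwwwwwooooowww#######
119 ...oo####oo.....owooo.o.......owwwwwoooowwwwwwwo######
120 .oo####oo.....oowwooo....oo...oowooooowwwwwwwwwo##ooo#
121 o#####o......owwwwooo....oo....oooowwwwwwwwwwwwoooooo#
122 ####oo........owwooooo.........oowwwwwwwwwwwwwwoo...oo
123 ###o..........owwoooooo.......oowwwwwwwwwwwwwoo......o
124 ###o..........owwooooooo..o.owwwww
[... 323 characters left out ...]
####oooo...oo#####owwwwoooo........................
131 ###########ooo#####oooowooo...........................
132 #################oo....o..............................
133 #################o....................................
134 #################oooo.................................
135 #####################ooo..............................
136 ########################ooo...........................
137 ###########################ooo........................
138 ##############################oo......................
139 ##############o############oooooo.................oooo
140 ###############o########ooooooooooooo..........ooo##oo
141 ########o###########o#oooo......oooooo.......oo#oooo..
```

The ball is between the jaws at about (231,122) in the scene image. The prediction was (232.6,123), so it is over the cup.

```bash
python3 -c "
from workcell import bot, imaging, order
s=bot.read_state();print(s['time'],abs(s['joint_vel']).max(),s['grip_force']);print(order.finish_job())"
```

```text
14.1 0.0007716822818168545 41.112470626831055
the job is handed in; nothing more can be done
None
```

I handed the job in at 14.1 s with the tongs holding the infuser ball still over the upright cup. By my estimate the ball is about 1 mm off the cup axis and its centre is 146 mm above the table; the judge's result was not shown.

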